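Pack the creaser, close the sewing tin, and take off only the outer lid

TASK

Slide the orange creaser from its wooden stand edgewise down into the slot of the white block inside the open blue sewing tin until it is fully home, and let go of it. Then take the nested pair of lids off the wooden rest together, holding it by the blue inner lid, lower it onto the tin until the inner lid sits down all round, and let go of it. Last, lift only the white outer lid by its knob, leaving the inner lid seated and undisturbed, and finish while still holding the outer lid level and still, straight above the tin, about 10 cm up from where it lay; leave the other things on the table where they are.

Things in the scene. Friction and masses are not known exactly. Their poses are not given: they have to be found in the camera images.
- tin_mouth (a point): Centre of the open mouth of the blue sewing tin, in its rim plane, 80 mm above the table. The tin is fixed: outside 150 mm along its x, 56 mm along its y, 80 mm high, walls 3 mm (mouth 144 x 50 mm); z up. Inside, at its middle, the white slotted block; at its ends spools, up to 26 mm above the table.
- tin_slot (a point): Slot mouth of the white block (36 x 48 x 24 mm) at the tin's centre, 27 mm above the table; axes as tin_mouth. Slot 9 mm wide along x, 38 mm long along y, 20 mm deep (floor 7 mm above the table), 3 mm chamfer. The creaser fully home has its top 71 mm above the table, 9 mm below the rim; beside it fingers have 69 mm each way along x, 25 mm each way along y.
- creaser_center (a point): Centre of the loose orange creaser, an upright flat plate with two black stripes near its top: 5 mm thick along its x, 32 mm wide along y, 64 mm high along z, 30 g. It starts in the wooden stand, lower 20 mm in a slot; centre 36 mm, top 68 mm above the table. Grasp its top part across the 5 mm and draw it straight up.
- tool_stand: Fixed wooden stand holding the creaser at the start, 50 x 70 mm, 24 mm high; origin at the centre of its underside, axes as the creaser's at the start.
- inner_center (a point): Centre of the loose blue inner lid (200 g, 24 mm high). Lowest 6 mm: plug 138 x 44 mm, 3 mm spare each way in the tin mouth. Upper 18 mm: flange and tray wall, 152 mm along x, 64 mm along y, upright sides; grasp across the 64 mm from above. Starts on the lid rest under the outer lid, centre 42 mm above the table. Seated, its centre is 6 mm above the tin rim, x along the tin's, either way round.
- outer_knob (a point): Centre of the dark bar knob (40 mm along x, 12 along y, 30 high) of the loose white outer lid, 100 g. Its foot is on a 148 x 60 x 4 mm plate; below that a 139 x 51 x 5 mm plug sits loosely (1.5 mm each way) in the inner lid's tray. Nested: 31 mm above inner_center, axes parallel, plate 2 mm narrower each side than the inner lid. Not fastened: lifting the knob lifts the outer lid alone.
- lid_rest: Fixed wooden block under the lids at the start, 120 x 40 mm, 30 mm high, cork on top; origin at the centre of its underside, x along its length.
- spool_red: Bystander, loose: red thread spool, 28 mm across, 32 mm high; origin under its centre.
- spool_green: Bystander, loose: green thread spool, 28 mm across, 32 mm high; origin under its centre.
- weight: Bystander, loose: dark steel pattern weight with a knob, 32 mm across, 28 mm high; origin under its centre.
- button_jar: Bystander, loose: amber button jar with a yellow cap, 60 mm across, 75 mm high; origin under its centre.
- tape_case: Bystander, loose: yellow round tape-measure case, 56 mm across, 18 mm high; origin under its centre.
- mug: Bystander, loose: blue mug of pencils, 74 mm across, 88 mm high, pencils to 155 mm; origin under its centre.
Things that resemble listed ones, but are neither listed nor needed, are in the scene too. Of the things shaped like the part that bears creaser_center, the orange one is meant.

How it is judged:
By the outcome, as a careful person would: the job done as asked, in the order asked, and still so for the second after the job is handed in, while the arm keeps its last pose, push and grip.
It also fails if it takes over 72 s, if anything falls off the work surface, if the arm or the gripper's body presses on something with over 40 N, if the wrist force passes 120 N, or if a joint passes its speed limit or range.

ROBOT

A 7-joint arm with a two-finger parallel gripper is mounted at the origin on the work surface. World frame = base frame: x ahead of the robot, y to its left, z up, the work surface at z = 0. Lengths are in m, angles in rad, forces in N, time in s.
With the tool pointing down it reaches from about 0.425 to 0.875 m from the base axis. Payload 4.7 kg.
Tool frame: the origin (TCP) lies at the very end of the fingers, on their centre line; the grasp point (between the pads) lies 19 mm behind it; z points along the fingers, y is the line along which they close (so a half turn about z gives the same grasp; the last joint's range is limited). The gripper opens to 85 mm and grips with 20 to 120 N. Pads are 22 mm wide; open, the fingers measure 114 mm over their backs; the gripper's body (76 mm by 85 mm) begins 54 mm behind the grasp point. The pads swing forward as they close: fully open they stand 13 mm farther back than shut.
Start: joints at [0.014, 0.321, -0.07, 1.45, 0.023, 1.371, -0.057], TCP at [0.65, -0, 0.231] pointing down, gripper open.
Joint ranges: [-2.86, 2.86], [-0.3, 2.09], [-1.38, 1.24], [0.06, 2.45], [-1.56, 4.7], [0.09, 2.05], [-2.69, 2.69]. Speed limits (rad/s): [2.57, 2.57, 3.14, 3.14, 3.14, 3.14, 3.14].

INTERFACE

Orientations are given as [roll, pitch, yaw] about the fixed x, y, z axes, in that order (R = Rz(yaw) Ry(pitch) Rx(roll)).
In Python, from station import robot gives the robot as it stands.
- The arm moves only by the tool servo_tool, never from a script. Its arguments are lists of equal length, an entry for each row: "slide": the shift along the tool's x, y, z each as a share of 25 cm, from -1 to 1, a list of three; "twist": the turn, a rotation vector about the tool's x, y, z each as a share of pi/2 rad, from -1 to 1, a list of three; "gripper": the opening, from 0 (shut) to 1 (fully open). In form: {"slide": [[tx, ty, tz], ...], "twist": [[ax, ay, az], ...], "gripper": [gripper, ...]}. A call has 1 to 12 rows; each row is the pose to reach, as a shift and turn from the pose commanded when the call began, along the tool's axes at that moment; what a row does not reach only later rows make up. A row lasts 1/8 s, in which the tool goes at most 62.5 mm and 10.7 degrees, less where a joint would pass 70% of its speed; a pose out of reach is approached as far as the arm can. A call with a number of a shift or a turn outside -1 to 1 is refused whole. A call with a gripper value outside its range is refused whole. The fingers move at their own pace and stop on an object; "force" is the grip in N (left out, the last holds). Time passes only in rows, so rows that repeat a pose let the fingers close. It gives the time, the measured TCP pose, the force, the opening and the grip force at its end, in the units of the state.
- robot.observe(): the state, without advancing time (a new reading comes with each control period).
- robot.grab_frame(name): name is "scene" or "side" or "wrist"; returns a dict with "img" (420x560x3 uint8, red, green, blue), "vertical_fov" (degrees; the focal length in pixels is half the picture's height over the tangent of half this angle, whatever the lens; pixels are square), "cx", "cy" (the principal point, pixels), "origin" and "attitude" of the camera in the world; the wrist camera has in their place "mount" (4x4, takes a point from camera to tool coordinates, whose origin is the TCP and whose axes are the flange's). Camera axes: x right, y up, looking along -z (the intrinsics and any distortion apply to the point x, -y, -z); pixel columns grow to the right and rows downward; lengths in m; the calibration is good to about 2 mm. A picture is of the moment at which its call begins: read the wrist's pose just before it. There is no depth.
- robot.job_done(): hands the job in; it is judged then, once.
The state is a dict: "time_s": time; "qpos": joint angles; "qvel": joint speeds; "tau": joint torques, N m; "tool_pos": TCP position; "eef_rot": TCP orientation; "contact_force": force on the tool from outside, world axes, zero at the start; "moment": the same for the moment, N m; "grip_width": finger opening in m; "grip_force": force on a finger pad.
Only numpy, scipy, OpenCV 4.12 (cv2) and the standard library are available. Lean on these libraries where they do the work, as an engineer would, in place of code of your own. Each camera call takes 0.05 s, during which the arm holds its last target. There are 200 camera calls.

## Working session

There is one attempt and no reset: what is moved stays moved. The work goes in short steps, Python scripts to look and compute and a tool call to move; the robot and the scene stay as the last step left them, time stands still between calls to the robot, and variables do not carry over. Pictures are saved under pics/ and viewed, at most 10 in all, crops included, and the job is handed in when it is done.

Besides the shell and the picture viewer there is one more tool, called after "Call:" by a JSON object that holds its "name" and its "arguments", one argument or row to a line. servo_tool: Moves the arm, as the interface text tells. Its arguments: {"type":"object","properties":{"slide":{"type":"array","items":{"type":"array","items":{"type":"number","minimum":-1,"maximum":1}}},"twist":{"type":"array","items":{"type":"array","items":{"type":"number","minimum":-1,"maximum":1}}},"gripper":{"type":"array","items":{"type":"number"}},"force":{"type":"number"}},"required":["slide","twist","gripper"]}

```bash
mkdir -p pics; ls; cat > h.py <<'E'
import numpy as np, cv2
from station import robot
from scipy.spatial.transform import Rotation as R
def rot(a):
    a=np.array(a,float)
    if a.shape==(3,3): return a
    if a.size==4: return R.from_quat(a).as_matrix()
    return R.from_euler('xyz',a).as_matrix()
def cam(name):
    s=robot.observe(); f=robot.grab_frame(name)
    if name=='wrist':
        M=np.array(f['mount']); Rt=rot(s['eef_rot']); 
        f['R']=Rt@M[:3,:3]; f['o']=Rt@M[:3,3]+np.array(s['tool_pos'])
    else:
        f['R']=rot(f['attitude']); f['o']=np.array(f['origin'])
    f['f']=210/np.tan(np.radians(f['vertical_fov'])/2)
    return f
def ray(f,uv):
    uv=np.atleast_2d(uv).astype(float)
    d=np.c_[(uv[:,0]-f['cx'])/f['f'],-(uv[:,1]-f['cy'])/f['f'],-np.ones(len(uv))]
    return d@f['R'].T
def onz(f,uv,z):
    d=ray(f,uv); return f['o']+d*((z-f['o'][2])/d[:,2])[:,None]
def proj(f,P):
    p=(np.atleast_2d(P)-f['o'])@f['R']
    return np.c_[f['cx']+f['f']*p[:,0]/-p[:,2], f['cy']-f['f']*p[:,1]/-p[:,2]]
E
python3 - <<'E'
from h import *
for n in('scene','side','wrist'):
    f=cam(n); cv2.imwrite(f'pics/{n}0.png',f['img'][:,:,::-1]); print(n,{k:v for k,v in f.items() if k!='img'})
print(robot.observe())
E
```

```text
pics
scene {'vertical_fov': 52.41585878648414, 'cx': 277.37772714663856, 'cy': 203.6352017173573, 'origin': array([1.21090659, 0.26371603, 0.67050702]), 'attitude': array([0.8635303 , 0.01129213, 1.85559045]), 'R': array([[-0.28094196, -0.62599703,  0.72746088],
       [ 0.95965833, -0.17431824,  0.22061061],
       [-0.01129189,  0.76009267,  0.64971657]]), 'o': array([1.21090659, 0.26371603, 0.67050702]), 'f': np.float64(426.6272995962406)}
side {'vertical_fov': 45.76991747175712, 'cx': 278.1500446689412, 'cy': 209.65641213205052, 'origin': array([-0.06984451,  0.90991177,  0.70370739]), 'attitude': array([ 1.03555457e+00, -1.64240823e-03, -2.47529703e+00]), 'R': array([[-0.78611559,  0.3163607 , -0.53097852],
       [-0.61807733, -0.40008485,  0.67669235],
       [ 0.00164241,  0.86014419,  0.51004831]]), 'o': array([-0.06984451,  0.90991177,  0.70370739]), 'f': np.float64(497.50393966767666)}
wrist {'vertical_fov': 59.8285956113166, 'cx': 279.5097101084655, 'cy': 206.14001335355215, 'mount': array([[-5.15112559e-04,  9.58007333e-01,  2.86743237e-01,
         7.35282053e-02],
    
[... 534 characters left out ...]
': 0.15, 'qpos': array([ 0.01411809,  0.3216741 , -0.07011183,  1.45136344,  0.02262373,
        1.37080546, -0.05692127]), 'qvel': array([-0.00058019, -0.00245532,  0.00013617, -0.0044121 , -0.00043299,
       -0.00119707,  0.00057763]), 'tau': array([ 4.86840745e-04, -4.94090402e+01, -3.82246608e-01, -3.14684451e+01,
        1.31496685e-02,  8.20941757e-03, -6.77807677e-07]), 'tool_pos': array([ 6.49605905e-01, -4.86513849e-05,  2.30476823e-01]), 'eef_rot': array([-3.14013279e+00,  9.94636296e-05,  1.57081114e+00]), 'contact_force': array([-0.42532137,  0.33763562,  0.38321361]), 'moment': array([ 0.06654677,  0.0700186 , -0.00246262]), 'grip_force': 0.0, 'grip_width': 0.08539535722065114}
```

View pics/scene0.png

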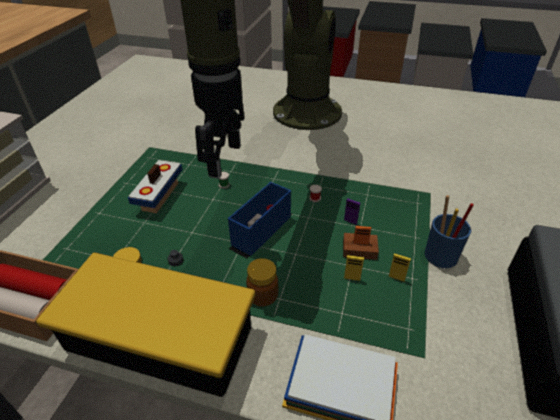

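View pics/side0.png

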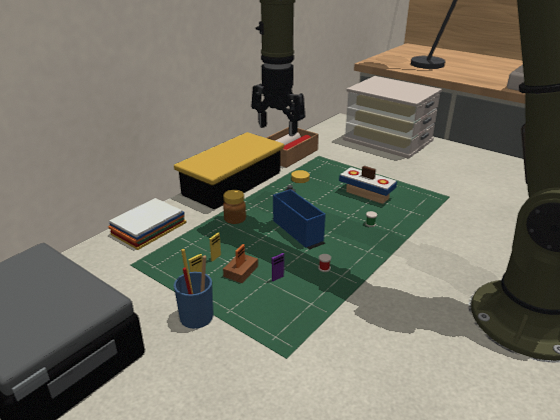

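View pics/wrist0.png

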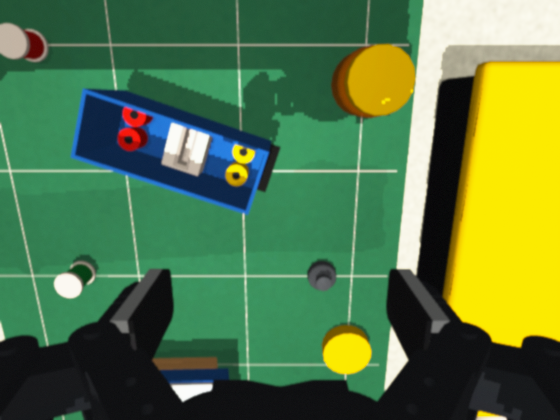

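```bash
python3 - <<'E'
from h import *
w=cam('wrist');s=cam('scene');d=cam('side')
print('tin',onz(w,[(84,89),(277,148),(248,213),(72,158)],.08).round(4))
print('slot',onz(w,[(187,147)],.027).round(3))
def tri(u,v):
    a=ray(s,u)[0];b=ray(d,v)[0];a/=np.linalg.norm(a);b/=np.linalg.norm(b)
    t=np.linalg.lstsq(np.c_[a,-b],d['o']-s['o'],rcond=None)[0]
    p=s['o']+t[0]*a;q=d['o']+t[1]*b;return ((p+q)/2).round(4),np.linalg.norm(p-q).round(4)
print('creaser top',tri((363,228),(240,249)))
print('knob',tri((153,173),(369,171)))
# colour details of crops
import sys
for f,(x0,y0,x1,y1),n in((s,(330,215,395,270),'s'),(d,(215,235,270,290),'d'),(s,(120,150,190,215),'sl'),(d,(330,155,405,210),'dl')):
    cv2.imwrite(f'pics/c_{n}.png',cv2.resize(f['img'][y0:y1,x0:x1,::-1],None,fx=5,fy=5,interpolation=2))
a=[cv2.resize(cv2.imread(f'pics/c_{n}.png'),(390,295)) for n in('s','d','sl','dl')]
cv2.imwrite('pics/mont.png',np.vstack([np.hstack(a[:2]),np.hstack(a[2:])]))
E
```

```text
tin [[ 0.4992  0.0793  0.08  ]
 [ 0.6468  0.0343  0.08  ]
 [ 0.6222 -0.0204  0.08  ]
 [ 0.4813  0.0263  0.08  ]]
slot [[0.561 0.028 0.027]]
creaser top (array([0.5575, 0.2479, 0.0632]), np.float64(0.0001))
knob (array([ 0.5148, -0.2537,  0.0748]), np.float64(0.0018))
```

View pics/mont.png

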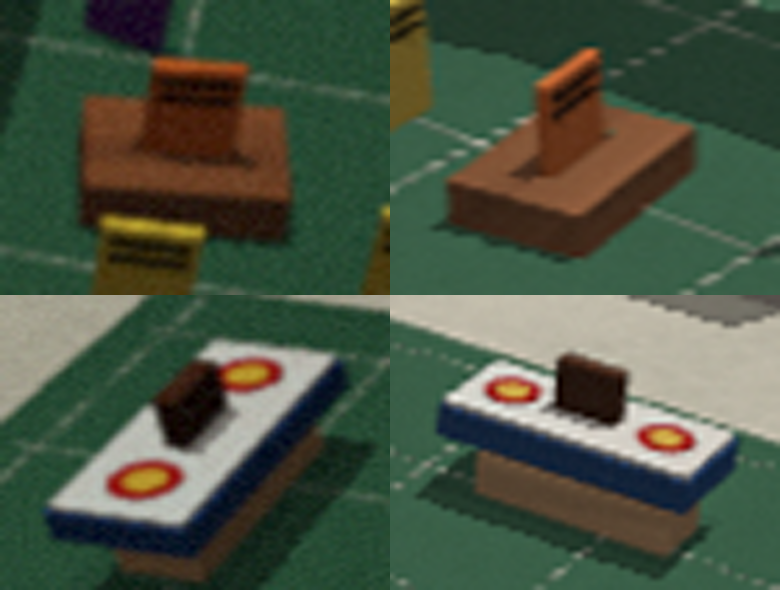

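```bash
python3 - <<'E'
from h import *
s=cam('scene');d=cam('side')
def m(p,o,c,sc): return [(o[0]+(x-c[0])/sc[0],o[1]+(y-c[1])/sc[1]) for x,y in p]
a=onz(d,m([(538,85),(600,50)],(215,235),(390,0),(7.09,5.36)),.068)
b=onz(s,m([(152,62),(247,68)],(330,215),(0,0),(6,5.36)),.068)
for q in(a,b): print(q.round(3),q.mean(0).round(3),np.degrees(np.arctan2(*(q[1]-q[0])[[1,0]])))
# lid plate top corners z = 42+12+? inner top 54, plate 4 ->58
c=onz(s,m([(48,515),(185,527),(345,358),(212,340)],(120,150),(0,295),(390/70,295/65)),.058)
e=onz(d,m([(440,400),(690,480),(735,437),(500,362)],(330,155),(390,295),(390/75,295/55)),.058)
for q in(c,e): print(q.round(3),q.mean(0).round(3))
E
```

```text
[[0.555 0.264 0.068]
 [0.557 0.233 0.068]] [0.556 0.248 0.068] -86.9712434329728
[[0.563 0.232 0.068]
 [0.557 0.264 0.068]] [0.56  0.248 0.068] 99.7002639068723
[[ 0.598 -0.273  0.058]
 [ 0.591 -0.214  0.058]
 [ 0.443 -0.216  0.058]
 [ 0.443 -0.282  0.058]] [ 0.519 -0.246  0.058]
[[ 0.586 -0.213  0.058]
 [ 0.434 -0.217  0.058]
 [ 0.437 -0.275  0.058]
 [ 0.584 -0.274  0.058]] [ 0.51  -0.245  0.058]
```

Call:
{"name": "servo_tool", "arguments": {
  "slide": [
    [0.99,-0.37,0.12],
    [0.99,-0.37,0.12],
    [0.99,-0.37,0.12],
    [0.99,-0.37,0.12],
    [0.99,-0.37,0.12],
    [0.99,-0.37,0.12],
    [0.99,-0.37,0.12]
  ],
  "twist": [
    [0,0,0],
    [0,0,0],
    [0,0,0],
    [0,0,0],
    [0,0,0],
    [0,0,0],
    [0,0,0]
  ],
  "gripper": [1,1,1,1,1,1,1],
  "force": 40
}}

```text
time_s: 1.27
tool_pos: [0.5588, 0.2449, 0.2015]
eef_rot: [3.141, 0.001, 1.568]
contact_force: [0.6, 0.6, -0.8]
grip_width: 0.0854
grip_force: 0.0
```

```bash
python3 - <<'E'
from h import *
print(robot.observe()['tool_pos'],robot.observe()['eef_rot'])
w=cam('wrist');cv2.imwrite('pics/w1.png',w['img'][:,:,::-1]);print(proj(w,[(.558,.248,.068),(.558,.248,.024)]))
E
```

```text
[0.55883905 0.24493723 0.20149181] [3.14068477e+00 1.32550852e-03 1.56754764e+00]
[[278.99671809 190.89208254]
 [278.97232144 178.71314087]]
```

View pics/w1.png

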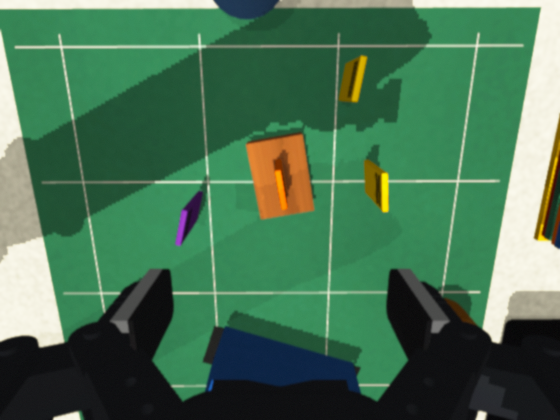

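```bash
cat >> h.py <<'E'
def mask(f,lo,hi):
    return cv2.inRange(cv2.cvtColor(f['img'],cv2.COLOR_RGB2HSV),lo,hi)
def blobs(m,amin=15):
    n,l,st,c=cv2.connectedComponentsWithStats(m)
    return [(l==i).astype(np.uint8) for i in range(1,n) if st[i,4]>=amin]
def rect(b): return cv2.minAreaRect(np.argwhere(b)[:,::-1].astype(np.float32))
E
python3 - <<'E'
from h import *
w=cam('wrist')
hsv=cv2.cvtColor(w['img'],cv2.COLOR_RGB2HSV)
for p in((280,180),(284,200),(262,160),(300,190)): print(p,hsv[p[1],p[0]])
for v in(190,215,235):
  m=mask(w,(3,100,v),(16,255,255)); m[:120]=0;m[230:]=0;m[:,:240]=0;m[:,320:]=0
  for b in blobs(m):
    r=rect(b); bp=cv2.boxPoints(r); P=onz(w,bp,.068); print(v,b.sum(),r,onz(w,[r[0]],.068)[0].round(4)); print(P.round(4))
m=mask(w,(3,100,100),(20,255,255)); m[:120]=0;m[230:]=0;m[:,:240]=0;m[:,320:]=0
b=max(blobs(m),key=lambda b:b.sum());r=rect(b);P=onz(w,cv2.boxPoints(r),.024);print('stand',P.round(4),P.mean(0))
E
```

```text
(280, 180) [ 19 255 251]
(284, 200) [ 16 255 249]
(262, 160) [ 14 197 216]
(300, 190) [ 13 198 196]
190 2995 ((279.6445007324219, 176.56068420410156), (75.13233184814453, 55.41761779785156), 80.31121826171875) [0.5586 0.2592 0.068 ]
[[0.5335 0.2842 0.068 ]
 [0.5745 0.2909 0.068 ]
 [0.5852 0.233  0.068 ]
 [0.5417 0.2254 0.068 ]]
215 534 ((257.40484619140625, 165.55609130859375), (44.14080047607422, 13.130489349365234), 77.90524291992188) [0.5417 0.2679 0.068 ]
[[0.5337 0.2833 0.068 ]
 [0.5434 0.2853 0.068 ]
 [0.5499 0.252  0.068 ]
 [0.5399 0.2498 0.068 ]]
215 119 ((280.1854553222656, 189.4643096923828), (39.80903244018555, 7.062892436981201), 79.11447143554688) [0.559 0.249 0.068]
[[0.5535 0.2639 0.068 ]
 [0.5589 0.265  0.068 ]
 [0.5647 0.2336 0.068 ]
 [0.5592 0.2325 0.068 ]]
215 25 ((261.5, 199.0), (10.0, 3.0), 90.0) [0.5443 0.2413 0.068 ]
[[0.5432 0.2454 0.068 ]
 [0.5456 0.2454 0.068 ]
 [0.5454 0.2372 0.068 ]
 [0.5431 0.2372 0.068 ]]
235 41 ((282.1730651855469, 199.3654022216797), (18.04268455505371, 5.295135498046875), 78.69007110595703) [0.5606 0.241  0.068 ]
[[0.5572 0.2477 0.068 ]
 [0.5612 0.2485 0.068 ]
 [0.564  0.2341 0.068 ]
 [0.5599 0.2333 0.068 ]]
stand [[0.5289 0.2802 0.024 ]
 [0.5783 0.2884 0.024 ]
 [0.5914 0.2189 0.024 ]
 [0.5389 0.2096 0.024 ]] [0.55936038 0.24928098 0.024     ]
```

Call:
{"name": "servo_tool", "arguments": {
  "slide": [
    [0.006,0.004,0.1],
    [0.006,0.004,0.2],
    [0.006,0.004,0.3],
    [0.006,0.004,0.3],
    [0.006,0.004,0.3]
  ],
  "twist": [
    [0,0,-0.11],
    [0,0,-0.11],
    [0,0,-0.11],
    [0,0,-0.11],
    [0,0,-0.11]
  ],
  "gripper": [0.4,0.4,0.4,0.4,0.4]
}}

```text
time_s: 2.0
tool_pos: [0.5596, 0.2484, 0.1275]
eef_rot: [3.14, -0.0, 1.742]
contact_force: [0.3, 0.1, 0.3]
grip_width: 0.0339
grip_force: 0.0
```

```bash
python3 - <<'E'
from h import *
s=robot.observe();print(s['tool_pos'],s['eef_rot'],s['grip_width'])
w=cam('wrist');cv2.imwrite('pics/w2.png',w['img'][:,:,::-1])
m=mask(w,(3,100,215),(18,255,255))
for b in blobs(m,80):
    r=rect(b);P=onz(w,cv2.boxPoints(r),.068);print(b.sum(),r,onz(w,[r[0]],.068)[0].round(4),np.linalg.norm(np.diff(P[:3],axis=0),axis=1).round(4),P.round(4).tolist())
E
```

```text
[0.55955552 0.24842188 0.12745336] [ 3.14002906e+00 -1.41884230e-04  1.74220594e+00] 0.033884539980834245
2112 ((264.6809387207031, 213.4378662109375), (76.94613647460938, 38.420509338378906), 86.98721313476562) [0.5491 0.2554 0.068 ] [0.0217 0.047 ] [[0.5338, 0.2753, 0.068], [0.555, 0.2801, 0.068], [0.5654, 0.2343, 0.068], [0.5429, 0.2291, 0.068]]
489 ((298.9655456542969, 213.58621215820312), (17.564716339111328, 71.8802261352539), 7.765166759490967) [0.5688 0.2587 0.068 ] [0.0438 0.01  ] [[0.5648, 0.236, 0.068], [0.5626, 0.2798, 0.068], [0.5726, 0.2801, 0.068], [0.5754, 0.2363, 0.068]]
153 ((307.58056640625, 222.50259399414062), (3.5787835121154785, 53.06916809082031), 1.847610354423523) [0.5748 0.2541 0.068 ] [0.0329 0.0021] [[0.5765, 0.2374, 0.068], [0.5712, 0.2699, 0.068], [0.5732, 0.2702, 0.068], [0.5786, 0.2377, 0.068]]
```

View pics/w2.png

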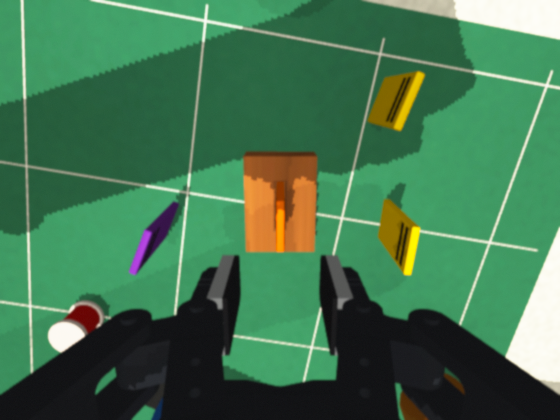

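Call:
{"name": "servo_tool", "arguments": {
  "slide": [
    [0.002,0,0.15],
    [0.002,0,0.3],
    [0.002,0,0.37],
    [0.002,0,0.37],
    [0.002,0,0.37],
    [0.002,0,0.37],
    [0.002,0,0.37],
    [0.002,0,0.37]
  ],
  "twist": [
    [0,0,0],
    [0,0,0],
    [0,0,0],
    [0,0,0],
    [0,0,0],
    [0,0,0],
    [0,0,0],
    [0,0,0]
  ],
  "gripper": [0.4,0.4,0.4,0.4,0,0,0,0],
  "force": 40
}}

```text
time_s: 3.05
tool_pos: [0.5598, 0.2501, 0.0358]
eef_rot: [3.138, -0.001, 1.744]
contact_force: [-0.3, -0.6, 5.5]
grip_width: 0.0041
grip_force: 42.9
```

Call:
{"name": "servo_tool", "arguments": {
  "slide": [
    [0,0,-0.1],
    [0,0,-0.25],
    [0,0,-0.5],
    [-0.2,-0.033,-0.66],
    [-0.87,-0.143,-0.66],
    [-0.87,-0.143,-0.66],
    [-0.87,-0.143,-0.66],
    [-0.87,-0.143,-0.66],
    [-0.87,-0.143,-0.66],
    [-0.87,-0.143,-0.66]
  ],
  "twist": [
    [0,0,0],
    [0,0,0],
    [0,0,0],
    [0,0,0.1],
    [0,0,0.2],
    [0,0,0.3],
    [0,0,0.3],
    [0,0,0.3],
    [0,0,0.3],
    [0,0,0.3]
  ],
  "gripper": [0,0,0,0,0,0,0,0,0,0]
}}

```text
time_s: 4.3
tool_pos: [0.5605, 0.0311, 0.1988]
eef_rot: [-3.141, -0.001, 1.275]
contact_force: [-0.8, 0.1, 0.0]
grip_width: 0.0046
grip_force: 42.0
```

```bash
python3 - <<'E'
from h import *
s=robot.observe();print(s['tool_pos'],s['eef_rot'],s['grip_width'],s['contact_force'])
w=cam('wrist');cv2.imwrite('pics/w3.png',w['img'][:,:,::-1])
E
```

```text
[0.56049813 0.03109247 0.19879286] [-3.14133337e+00 -5.91419951e-04  1.27535142e+00] 0.004551493388302061 [-0.76586248  0.0632833   0.01265048]
```

View pics/w3.png

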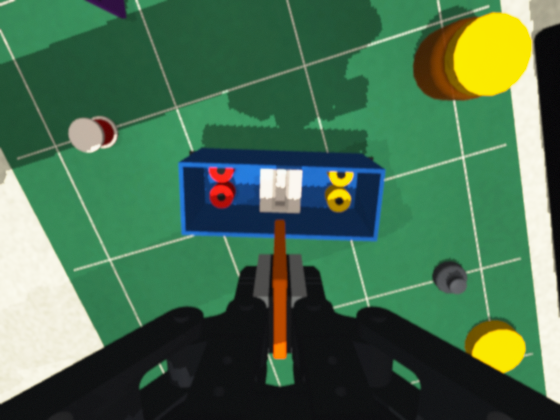

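```bash
cat > tin.py <<'E'
from h import *
w=cam('wrist');s=robot.observe()
hsv=cv2.cvtColor(w['img'],cv2.COLOR_RGB2HSV)
print([hsv[y,x].tolist() for x,y in((230,163),(280,165),(300,167),(230,235),(330,237),(181,200),(381,200),(230,155),(300,230))])
m=mask(w,(105,150,150),(125,255,255)); m[:130]=0;m[260:]=0
n,l,st,c=cv2.connectedComponentsWithStats(m); b=(l==1+st[1:,4].argmax()).astype(np.uint8)
def fit(pts):
    P=onz(w,pts,.08)[:,:2];v=cv2.fitLine(P.astype(np.float32),cv2.DIST_HUBER,0,.001,.001).ravel();return v
cols=[x for x in range(200,365,3)]
top=[];bot=[]
for x in cols:
    y=np.flatnonzero(b[:,x]); 
    if len(y)==0: continue
    top.append((x,y[0]-.5))
    if y[-1]>222: bot.append((x,y[-1]+.5))
rows=range(185,228,3);le=[];ri=[]
for y in rows:
    x=np.flatnonzero(b[y]); le.append((x[0]-.5,y)); ri.append((x[-1]+.5,y))
L=[fit(q) for q in(top,bot,le,ri)]
for v in L: print('ang',np.degrees(np.arctan(v[1]/v[0])).round(2),v.round(4))
def X(a,b):
    t=np.linalg.solve(np.c_[a[:2],-b[:2]],b[2:]-a[2:]);return a[2:]+t[0]*a[:2]
C=np.array([X(L[0],L[2]),X(L[0],L[3]),X(L[1],L[3]),X(L[1],L[2])]);print(C.round(4),C.mean(0).round(4),[np.linalg.norm(C[i]-C[(i+1)%4]).round(4) for i in range(4)])
wm=mask(w,(0,0,150),(180,70,255));wm[:165]=0;wm[220:]=0;wm[:,:255]=0;wm[:,305:]=0
r=rect(wm);print('white',r,onz(w,[r[0]],.027).round(4),onz(w,cv2.boxPoints(r),.027).round(4).tolist())
g=cv2.cvtColor(w['img'],cv2.COLOR_RGB2GRAY)
for y in(176,182,188,194,200,206): print(y,g[y,256:308].tolist())
E
python3 tin.py
```

```text
[[107, 214, 142], [107, 210, 103], [107, 205, 133], [104, 200, 180], [106, 210, 194], [105, 210, 213], [102, 190, 165], [108, 198, 71], [108, 208, 70]]
ang -18.81 [ 0.9466 -0.3225  0.5336  0.0679]
ang -18.84 [ 0.9464 -0.3229  0.5224  0.0133]
ang 71.22 [0.322  0.9467 0.4877 0.048 ]
ang 70.53 [0.3333 0.9428 0.4896 0.0462]
[[0.4985 0.0798]
 [0.5012 0.0789]
 [0.4827 0.0268]
 [0.4807 0.0275]] [0.4908 0.0533] [np.float32(0.0028), np.float32(0.0553), np.float32(0.0021), np.float32(0.0553)]
white ((280.0, 190.0), (42.0, 42.0), 90.0) [[0.5586 0.0255 0.027 ]] [[0.5465, 0.0489, 0.027], [0.5816, 0.0382, 0.027], [0.571, 0.0013, 0.027], [0.5347, 0.0124, 0.027]]
176 [103, 102, 109, 149, 216, 246, 250, 250, 250, 251, 250, 251, 251, 251, 250, 249, 242, 230, 223, 220, 227, 240, 247, 248, 249, 248, 248, 247, 244, 233, 220, 219, 223, 235, 245, 247, 247, 247, 247, 247, 247, 247, 247, 247, 243, 220, 157, 112, 103, 103, 101, 102]
182 [99, 99, 104, 142, 207, 241, 247, 247, 248, 248, 248, 248, 248, 248, 247, 244, 233, 219, 211, 210, 223, 237, 245, 247, 248, 248, 248, 247, 242, 227, 214, 214, 226, 239, 246, 2
[... 401 characters left out ...]
247, 248, 247, 242, 229, 213, 204, 185, 170, 163, 163, 162, 164, 163, 163, 163, 166, 178, 200, 216, 232, 243, 247, 247, 247, 247, 247, 247, 247, 247, 246, 242, 215, 136, 72, 55, 55, 55, 55, 55]
200 [55, 53, 61, 98, 140, 160, 162, 162, 164, 163, 165, 165, 164, 162, 161, 155, 146, 142, 141, 140, 139, 140, 141, 143, 144, 143, 143, 140, 134, 133, 135, 142, 153, 162, 166, 165, 164, 171, 179, 174, 169, 167, 164, 148, 109, 73, 57, 54, 53, 55, 53, 56]
206 [36, 36, 46, 89, 139, 159, 162, 161, 163, 162, 162, 162, 162, 162, 159, 153, 146, 143, 141, 140, 137, 135, 134, 134, 135, 133, 133, 135, 135, 137, 138, 143, 152, 159, 161, 162, 162, 162, 162, 162, 163, 162, 160, 141, 94, 54, 45, 45, 43, 44, 46, 47]
```

```bash
sed -i 's/(105,150,150)/(98,130,100)/; s/^n,l,st.*$/b=m.copy(); b[:,:165]=0; b[:,400:]=0/' tin.py; cat >> tin.py <<'E'
a=np.radians(-18.8);ex=np.array([np.cos(a),np.sin(a)]);ey=np.array([-ex[1],ex[0]])
sl=np.vstack([onz(w,[(280.6,182)],.027),onz(w,[(280.5,194)],.027)])[:,:2]
print('along ex: slot',sl@ex,'rim mid',C.mean(0)@ex,'tool',s['tool_pos'][:2]@ex)
print('along ey: rim',C@ey,C.mean(0)@ey,'tool',s['tool_pos'][:2]@ey, 'toolyaw',np.degrees(s['eef_rot'][2]))
# creaser bottom: find in image column centre
o=mask(w,(3,120,60),(20,255,255));o[:215]=0;ys=[(y,np.flatnonzero(o[y,250:310]).mean()+250) for y in range(222,256,8)];print(ys)
E
python3 tin.py | grep -v '^1\|^2'
```

```text
[[107, 212, 159], [108, 209, 110], [107, 204, 151], [102, 191, 168], [106, 211, 195], [106, 208, 213], [101, 187, 161], [107, 207, 69], [107, 208, 71]]
ang -18.98 [ 0.9456 -0.3253  0.5688  0.0566]
ang -18.93 [ 0.9459 -0.3245  0.5366  0.0074]
ang 71.2 [0.3223 0.9466 0.488  0.0515]
ang 71.57 [0.3161 0.9487 0.6304 0.0035]
[[ 0.498   0.0809]
 [ 0.64    0.0321]
 [ 0.622  -0.0219]
 [ 0.4797  0.027 ]] [0.5599 0.0295] [np.float32(0.1501), np.float32(0.0569), np.float32(0.1504), np.float32(0.057)]
white ((280.0, 189.0), (42.0, 42.0), 90.0) [[0.5589 0.0262 0.027 ]] [[0.5468, 0.0496, 0.027], [0.5819, 0.0389, 0.027], [0.5713, 0.002, 0.027], [0.535, 0.0131, 0.027]]
along ex: slot [0.52093076 0.52120037] rim mid 0.5205224629365444 tool 0.5208328776385088
along ey: rim [0.23709627 0.23661593 0.17975001 0.18010091] 0.20839077787541474 tool 0.2094437596465479 toolyaw 73.03290787959278
[(222, np.float64(279.5)), (230, np.float64(279.5)), (238, np.float64(279.5)), (246, np.float64(279.0)), (254, np.float64(279.0))]
```

Call:
{"name": "servo_tool", "arguments": {
  "slide": [
    [0,0.001,0.1],
    [0,0.001,0.2],
    [0,0.001,0.3],
    [0,0.001,0.4],
    [0,0.001,0.5],
    [0,0.001,0.5],
    [0,0.001,0.5]
  ],
  "twist": [
    [0,0,0.02],
    [0,0,0.02],
    [0,0,0.02],
    [0,0,0.02],
    [0,0,0.02],
    [0,0,0.02],
    [0,0,0.02]
  ],
  "gripper": [0,0,0,0,0,0,0]
}}

```text
time_s: 5.32
tool_pos: [0.5616, 0.0294, 0.0748]
eef_rot: [3.14, -0.001, 1.242]
contact_force: [-0.6, 0.1, -0.7]
grip_width: 0.0043
grip_force: 42.0
```

```bash
python3 - <<'E'
from h import *
s=robot.observe();print(s['tool_pos'],s['eef_rot'],s['grip_width'],s['contact_force'])
w=cam('wrist');cv2.imwrite('pics/w4.png',cv2.resize(w['img'][150:400,130:430,::-1],None,fx=2,fy=2))
E
```

```text
[0.5615735  0.02943347 0.07477337] [ 3.14036018e+00 -5.91240587e-04  1.24155241e+00] 0.004340529533014039 [-0.64654379  0.09854366 -0.74935642]
```

View pics/w4.png

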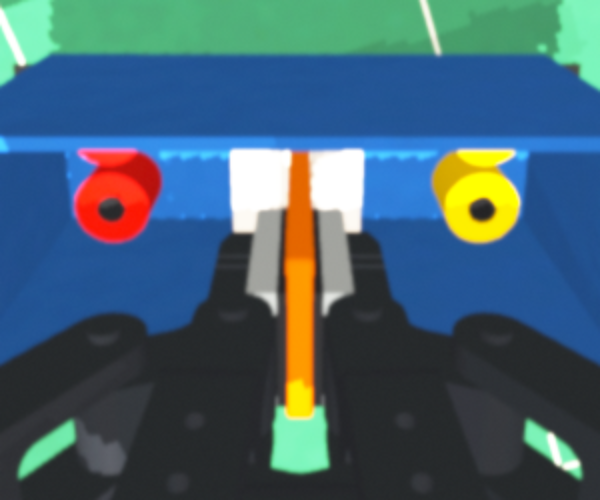

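Call:
{"name": "servo_tool", "arguments": {
  "slide": [
    [0.002,-0.004,0.02],
    [0.002,-0.004,0.05],
    [0.002,-0.004,0.08],
    [0.002,-0.004,0.11],
    [0.002,-0.004,0.13],
    [0.002,-0.004,0.14],
    [0.002,-0.004,0.145],
    [0.002,-0.004,0.145]
  ],
  "twist": [
    [0,0,0],
    [0,0,0],
    [0,0,0],
    [0,0,0],
    [0,0,0],
    [0,0,0],
    [0,0,0],
    [0,0,0]
  ],
  "gripper": [0,0,0,0,0,0,0,0]
}}

```text
time_s: 6.38
tool_pos: [0.5599, 0.0297, 0.0388]
eef_rot: [-3.141, 0.0, 1.241]
contact_force: [-3.7, -0.6, 7.8]
grip_width: 0.0042
grip_force: 43.3
```

Call:
{"name": "servo_tool", "arguments": {
  "slide": [
    [0,0,0.006],
    [0,0,0.006],
    [0,0,0.0],
    [0,0,0.0],
    [0,0,0],
    [0,0,-0.15],
    [0,0,-0.35],
    [0,0,-0.55],
    [0,0,-0.65],
    [0,0,-0.65],
    [0,0,-0.65]
  ],
  "twist": [
    [0,0,0],
    [0,0,0],
    [0,0,0],
    [0,0,0],
    [0,0,0],
    [0,0,0],
    [0,0,0],
    [0,0,0],
    [0,0,0],
    [0,0,0],
    [0,0,0]
  ],
  "gripper": [0,0,0.35,0.35,0.35,0.35,0.35,0.35,0.35,0.35,0.35]
}}

```text
time_s: 7.75
tool_pos: [0.5593, 0.0297, 0.1986]
eef_rot: [-3.14, 0.001, 1.241]
contact_force: [0.3, 0.4, -0.8]
grip_width: 0.03
grip_force: 0.0
```

```bash
python3 - <<'E'
from h import *
s=robot.observe();print(s['tool_pos'],s['eef_rot'],s['grip_width'],s['contact_force'])
w=cam('wrist');cv2.imwrite('pics/w5.png',w['img'][:,:,::-1])
print(proj(w,[[.560-.0052,.0295-.0152,.071],[.560+.0052,.0295+.0152,.071]]))
m=mask(w,(3,120,150),(25,255,255));m[:,:250]=0;m[:,310:]=0;m[:150]=0;m[260:]=0
for b in blobs(m,40): r=rect(b);print(b.sum(),r,onz(w,cv2.boxPoints(r),.071).round(4).tolist())
hs=cv2.cvtColor(w['img'],cv2.COLOR_RGB2HSV); print([(y,hs[y,280].tolist()) for y in range(160,240,4)])
E
```

```text
[0.55928962 0.02971318 0.198595  ] [-3.13965459e+00  9.08731523e-04  1.24096630e+00] 0.02999737508679507 [ 0.34874765  0.40555612 -0.75419087]
[[281.712009   216.33571173]
 [281.75509565 175.89693741]]
291 ((281.5, 195.5), (43.0, 7.0), 90.0) [[0.563, 0.047, 0.071], [0.568, 0.0453, 0.071], [0.5571, 0.013, 0.071], [0.5519, 0.0147, 0.071]]
[(160, [107, 207, 74]), (164, [106, 210, 213]), (168, [176, 97, 121]), (172, [12, 247, 125]), (176, [12, 251, 140]), (180, [19, 255, 251]), (184, [18, 255, 251]), (188, [18, 255, 251]), (192, [18, 255, 251]), (196, [18, 255, 252]), (200, [17, 255, 251]), (204, [17, 255, 251]), (208, [17, 255, 251]), (212, [17, 255, 251]), (216, [16, 255, 248]), (220, [107, 192, 69]), (224, [108, 204, 70]), (228, [107, 209, 72]), (232, [107, 211, 164]), (236, [90, 157, 133])]
```

View pics/w5.png

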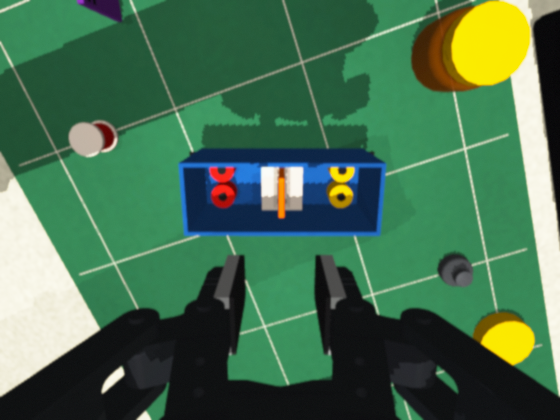

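Call:
{"name": "servo_tool", "arguments": {
  "slide": [
    [-0.2,0.04,0],
    [-0.4,0.08,0],
    [-0.6,0.12,0],
    [-0.8,0.16,0],
    [-1,0.18,0],
    [-1,0.18,0],
    [-1,0.18,0],
    [-1,0.18,0],
    [-1,0.18,0],
    [-1,0.18,0]
  ],
  "twist": [
    [0,0,0.12],
    [0,0,0.24],
    [0,0,0.36],
    [0,0,0.48],
    [0,0,0.6],
    [0,0,0.7],
    [0,0,0.77],
    [0,0,0.77],
    [0,0,0.77],
    [0,0,0.77]
  ],
  "gripper": [1,1,1,1,1,1,1,1,1,1]
}}

```text
time_s: 9.05
tool_pos: [0.5215, -0.2211, 0.1997]
eef_rot: [-3.141, 0.001, 0.033]
contact_force: [-0.5, -0.6, 0.5]
grip_width: 0.0854
grip_force: 0.0
```

```bash
cat > lid.py <<'E'
from h import *
s=robot.observe();print(s['tool_pos'],s['eef_rot'],s['qpos'].round(2))
w=cam('wrist');cv2.imwrite('pics/w6.png',w['img'][:,:,::-1])
m=mask(w,(0,0,140),(180,60,255))
for b in blobs(m,2000):
    h=cv2.morphologyEx(b,cv2.MORPH_CLOSE,np.ones((31,31),np.uint8)); r=rect(h)
    P=onz(w,cv2.boxPoints(r),.058);e=P[1:3]-P[:2]
    print('white',b.sum(),r,P.mean(0).round(4),np.linalg.norm(e,axis=1).round(4),np.degrees(np.arctan2(e[:,1],e[:,0])).round(2),P[:,:2].round(4).tolist())
E
python3 lid.py
```

```text
[ 0.52153973 -0.22112282  0.19972008] [-3.14148125e+00  5.24994134e-04  3.27056308e-02] [ 0.16  0.16  0.22  1.71 -0.04  1.27 -1.15]
white 33326 ((498.0, 173.0), (346.0, 122.0), 90.0) [ 0.5223 -0.397   0.058 ] [0.0849 0.2906] [ -88.16 -165.77] [[0.662, -0.3257], [0.6647, -0.4105], [0.383, -0.4819], [0.3794, -0.3699]]
white 10175 ((306.6356506347656, 222.28775024414062), (100.52599334716797, 251.24481201171875), 10.784297943115234) [ 0.4843 -0.2426  0.058 ] [0.2184 0.0756] [ -9.41 -98.44] [[0.3837, -0.1832], [0.5992, -0.219], [0.5881, -0.2937], [0.3663, -0.2747]]
white 7792 ((279.0084228515625, 378.1894226074219), (254.96095275878906, 48.84702682495117), 1.5481576919555664) [ 0.338  -0.2263  0.058 ] [0.0563 0.2361] [ -5.16 -89.97] [[0.31, -0.1029], [0.3661, -0.108], [0.3662, -0.3441], [0.3098, -0.3503]]
```

```bash
cat > lid.py <<'E'
from h import *
import sys
z=float(sys.argv[1])
s=robot.observe();print(s['tool_pos'],s['eef_rot'],s['contact_force'].round(1),s['grip_width'])
w=cam('wrist');cv2.imwrite('pics/w6.png',w['img'][:,:,::-1])
m=mask(w,(0,120,90),(8,255,255))|mask(w,(170,120,90),(180,255,255))|mask(w,(9,120,90),(35,255,255))
for b in blobs(m,120):
    r=rect(b);print('disc',b.sum(),[round(x,1) for x in r[0]+r[1]],onz(w,[r[0]],z)[0,:2].round(4))
g=w['img'].astype(int); bl=mask(w,(98,100,30),(125,255,255))
# white/blue profile across the image rows at several rows
hsv=cv2.cvtColor(w['img'],cv2.COLOR_RGB2HSV);wm=((hsv[...,1]<70)&(hsv[...,2]>130)).astype(np.uint8)
for y in range(40,420,20):
    x=np.flatnonzero(wm[y]);sp=np.split(x,np.flatnonzero(np.diff(x)>1)+1) if len(x) else []
    xb=np.flatnonzero(bl[y]);sb=np.split(xb,np.flatnonzero(np.diff(xb)>1)+1) if len(xb) else []
    print(y,'W',[(int(q[0]),int(q[-1])) for q in sp if len(q)>8],'B',[(int(q[0]),int(q[-1])) for q in sb if len(q)>2])
E
python3 lid.py .058
```

```text
[ 0.52162433 -0.22114281  0.19986923] [-3.14156038e+00  2.75604303e-04  3.25309103e-02] [ 0.3  0.2 -1.2] 0.08541779526908214
disc 1274 [316.5, 139.5, 39.0, 39.0] [ 0.5634 -0.2478]
disc 1565 [310.6, 227.0, 83.0, 36.4] [ 0.4917 -0.2473]
40 W [(480, 559)] B [(0, 15)]
60 W [(477, 559)] B [(0, 52)]
80 W [(276, 360), (473, 559)] B [(0, 49)]
100 W [(470, 559)] B [(0, 45), (277, 302), (304, 338)]
120 W [(278, 310), (324, 356), (466, 559)] B [(0, 41), (275, 277)]
140 W [(278, 295), (338, 355), (463, 559)] B [(0, 37)]
160 W [(278, 312), (320, 354), (459, 559)] B [(0, 34)]
180 W [(277, 307), (325, 353), (456, 559)] B [(0, 30)]
200 W [(278, 307), (326, 351), (452, 559)] B [(0, 26)]
220 W [(278, 307), (325, 350), (449, 559)] B []
240 W [(277, 299), (327, 349), (445, 559)] B []
260 W [(277, 295), (330, 348), (442, 559)] B []
280 W [(171, 180), (278, 346), (438, 559)] B []
300 W [(445, 559)] B []
320 W [(461, 559)] B []
340 W [(492, 522)] B []
360 W [(152, 407)] B []
380 W [(167, 213), (248, 312), (345, 393)] B []
400 W [] B []
```

```bash
cat > lid2.py <<'E'
from h import *
import sys
def plate(z,x0,x1,r0,r1,L=.148):
    w=cam('wrist');s=robot.observe();hsv=cv2.cvtColor(w['img'],cv2.COLOR_RGB2HSV);wm=((hsv[...,1]<70)&(hsv[...,2]>130)).astype(np.uint8)
    wm[:,:x0]=0;wm[:,x1:]=0;wm[:r0]=0;wm[r1:]=0
    b=max(blobs(wm,500),key=lambda b:b.sum())
    r=rect(b);P=onz(w,cv2.boxPoints(r),z);e=P[1:3]-P[:2]
    H=cv2.convexHull(np.argwhere(b)[:,::-1].astype(np.int32));Q=onz(w,H[:,0,:],z)[:,:2].astype(np.float32)
    R2=cv2.minAreaRect(Q);B=cv2.boxPoints(R2);i=np.argmax(np.linalg.norm(np.roll(B,-1,0)-B,axis=1));d=np.roll(B,-1,0)[i]-B[i]
    print('tool',s['tool_pos'].round(4),s['eef_rot'].round(4));print('px',r,'world',R2,'long dir',np.degrees(np.arctan(d[1]/d[0])))
    return w,b
if __name__=='__main__': plate(float(sys.argv[1]),*map(int,sys.argv[2:6]))
E
python3 lid2.py .058 265 375 50 320
```

```text
tool [ 0.5216 -0.2213  0.2001] [ 3.1416 -0.      0.032 ]
px ((319.4999694824219, 210.99998474121094), (108.99998474121094, 215.99996948242188), -0.0) world ((0.49761006236076355, -0.2572510242462158), (0.18656209111213684, 0.09777509421110153), 1.832828164100647) long dir 1.8328389
```

```bash
sed -i 's/    b=max/    wm=cv2.morphologyEx(wm,cv2.MORPH_OPEN,np.ones((7,7),np.uint8))\n    b=max/' lid2.py; cat >> lid2.py <<'E'
    w,b=plate(float(sys.argv[1]),*map(int,sys.argv[2:6]))
    for y in range(60,320,8):
        x=np.flatnonzero(b[y]); 
        if len(x):print(y,x[0],x[-1],end='; ')
E
python3 lid2.py .058 265 375 50 320
```

```text
File "lid2.py", line 14
    w,b=plate(float(sys.argv[1]),*map(int,sys.argv[2:6]))
IndentationError: unexpected indent
```

```bash
sed -i "s/^if __name__.*/if 1:/" lid2.py; python3 lid2.py .058 265 375 50 320
```

```text
tool [ 0.5217 -0.2213  0.2001] [ 3.1415e+00 -1.0000e-04  3.1800e-02]
px ((316.9999694824219, 191.99998474121094), (79.99998474121094, 177.99996948242188), 0.0) world ((0.5162296295166016, -0.24914327263832092), (0.1487208753824234, 0.06063425540924072), 1.691393494606018) long dir 1.6913877
108 277 357; 116 278 356; 124 278 356; 132 278 355; 140 278 355; 148 278 354; 156 278 354; 164 278 353; 172 278 353; 180 277 352; 188 277 352; 196 277 351; 204 278 351; 212 278 351; 220 277 350; 228 277 350; 236 277 349; 244 277 349; 252 277 348; 260 277 348; 268 277 347; 276 278 347;
```

Call:
{"name": "servo_tool", "arguments": {
  "slide": [
    [-0.026,0.11,0],
    [-0.026,0.11,0.1],
    [-0.026,0.11,0.25],
    [-0.026,0.11,0.35],
    [-0.026,0.11,0.4],
    [-0.026,0.11,0.4],
    [-0.026,0.11,0.4]
  ],
  "twist": [
    [0,0,0],
    [0,0,0],
    [0,0,0],
    [0,0,0],
    [0,0,0],
    [0,0,0],
    [0,0,0]
  ],
  "gripper": [1,1,1,1,1,1,1]
}}

```text
time_s: 10.12
tool_pos: [0.5169, -0.2494, 0.1014]
eef_rot: [3.141, -0.002, 0.032]
contact_force: [-1.0, 0.4, 0.4]
grip_width: 0.0856
grip_force: 0.0
```

```bash
python3 lid2.py .058 200 400 20 330; python3 - <<'E'
from h import *
w=cam('wrist')
print(proj(w,[(.516,-.249+.032,.054),(.516,-.249-.032,.054),(.516,-.249+.0425,.03),(.516,-.249-.0425,.03)]))
E
```

```text
tool [ 0.517  -0.2494  0.1015] [ 3.1406e+00 -2.3000e-03  3.1500e-02]
px ((280.0, 212.0), (234.0, 122.0), 90.0) world ((0.5240603685379028, -0.24896952509880066), (0.13247770071029663, 0.06039107218384743), 1.6602083444595337) long dir 1.660209
100 219 341; 108 220 341; 116 220 340; 124 221 340; 132 221 340; 140 221 339; 148 222 339; 156 222 338; 164 222 338; 172 223 338; 180 223 337; 188 224 336; 196 224 336; 204 225 335; 212 225 335; 220 225 335; 228 226 334; 236 226 334; 244 227 334; 252 227 334; 260 227 334; 268 227 333; 276 227 333; 284 227 333; 292 228 332; 300 228 332; 308 228 331; 316 229 331; [[222.11537386 232.93784517]
 [336.90914124 236.24765022]
 [210.96560028 218.70988876]
 [347.93047443 222.70735887]]
```

Call:
{"name": "servo_tool", "arguments": {
  "slide": [
    [-0.002,0,0.1],
    [-0.002,0,0.2],
    [-0.002,0,0.27],
    [-0.002,0,0.317],
    [-0.002,0,0.317],
    [-0.002,0,0.317],
    [-0.002,0,0.317],
    [-0.002,0,0.317],
    [-0.002,0,0.317]
  ],
  "twist": [
    [0,0,0],
    [0,0,0],
    [0,0,0],
    [0,0,0],
    [0,0,0],
    [0,0,0],
    [0,0,0],
    [0,0,0],
    [0,0,0]
  ],
  "gripper": [1,1,1,1,1,0.6,0.6,0.6,0.6],
  "force": 60
}}

```text
time_s: 11.35
tool_pos: [0.5166, -0.2496, 0.0221]
eef_rot: [3.141, -0.002, 0.031]
contact_force: [0.4, -0.8, 6.4]
grip_width: 0.0628
grip_force: 68.2
```

Call:
{"name": "servo_tool", "arguments": {
  "slide": [
    [0,0,-0.05],
    [0,0,-0.15],
    [0,0,-0.3],
    [0,0,-0.45],
    [0,0,-0.6],
    [0.04,-0.1,-0.6],
    [0.08,-0.3,-0.6],
    [0.15,-0.5,-0.6],
    [0.208,-0.7,-0.6],
    [0.208,-0.9,-0.6],
    [0.208,-1,-0.6],
    [0.208,-1,-0.6]
  ],
  "twist": [
    [0,0,0],
    [0,0,0],
    [0,0,0],
    [0,0,0],
    [0,0,0],
    [0,0,0.05],
    [0,0,0.1],
    [0,0,0.15],
    [0,0,0.2],
    [0,0,0.23],
    [0,0,0.23],
    [0,0,0.23]
  ],
  "gripper": [0.5,0.5,0.5,0.5,0.5,0.5,0.5,0.5,0.5,0.5,0.5,0.5]
}}

```text
time_s: 12.85
tool_pos: [0.5588, 0.0057, 0.1705]
eef_rot: [-3.141, 0.002, -0.325]
contact_force: [0.4, -0.7, -3.4]
grip_width: 0.0626
grip_force: 67.4
```

```bash
cat > held.py <<'E'
from h import *
s=robot.observe();print(s['tool_pos'].round(4),s['eef_rot'].round(4),s['grip_width'],s['grip_force'],s['contact_force'].round(1),s['qpos'].round(2))
w=cam('wrist');cv2.imwrite('pics/w7.png',w['img'][:,:,::-1])
hsv=cv2.cvtColor(w['img'],cv2.COLOR_RGB2HSV)
Rt=rot(s['eef_rot']);t=s['tool_pos']
for tx in(.074,.076): print(tx,proj(w,[t+Rt@np.array([tx,0,-.032]),t+Rt@np.array([tx,0,-.014])]).round(1).tolist())
for x in(255,305): print(x,[(y,hsv[y,x].tolist()) for y in range(20,130,3)])
E
python3 held.py
```

```text
[0.5588 0.0057 0.1705] [-3.1412e+00  1.7000e-03 -3.2450e-01] 0.06256661683751034 67.38260105252266 [ 0.4 -0.7 -3.4] [-0.14  0.17  0.09  1.76 -0.02  1.21 -1.94]
0.074 [[280.2, 90.7], [280.2, 91.6]]
0.076 [[280.2, 83.4], [280.2, 85.3]]
255 [(20, [72, 156, 131]), (23, [72, 156, 129]), (26, [73, 157, 130]), (29, [73, 155, 130]), (32, [72, 156, 132]), (35, [71, 151, 133]), (38, [71, 151, 133]), (41, [71, 150, 134]), (44, [71, 150, 133]), (47, [72, 155, 130]), (50, [72, 156, 131]), (53, [72, 153, 133]), (56, [72, 149, 128]), (59, [72, 153, 122]), (62, [72, 150, 121]), (65, [72, 149, 120]), (68, [72, 152, 121]), (71, [72, 157, 120]), (74, [73, 159, 119]), (77, [72, 155, 120]), (80, [72, 152, 111]), (83, [86, 145, 74]), (86, [107, 208, 173]), (89, [107, 211, 180]), (92, [107, 211, 180]), (95, [108, 197, 168]), (98, [20, 15, 200]), (101, [36, 5, 243]), (104, [45, 4, 245]), (107, [45, 4, 245]), (110, [45, 4, 245]), (113, [45, 4, 245]), (116, [38, 4, 244]), (119, [42, 5, 245]), (122, [42, 5, 245]), (125, [42, 5, 245]), (128, [48, 5, 245])]
305 [(20, [72, 152, 129]), (23, [72, 154, 129]), (26, [72, 156, 131]), (29, [72, 153, 132]), (32, [73, 155, 132]), (35, [72, 153, 132]), (38, [72, 153, 132]), (41, [72, 150, 122]), (44, [73, 156, 118]), (47, [72, 154, 119]), (50, [71, 153, 118]), (53, [72, 155, 117]), (56, [72, 156, 118]), (59, [72, 155, 120]), (62, [72, 155, 120]), (65, [72, 155, 120]), (68, [72, 153, 117]), (71, [71, 152, 119]), (74, [71, 154, 119]), (77, [72, 153, 118]), (80, [72, 150, 117]), (83, [79, 155, 115]), (86, [106, 207, 182]), (89, [107, 211, 187]), (92, [107, 214, 186]), (95, [107, 199, 177]), (98, [17, 9, 204]), (101, [45, 2, 243]), (104, [75, 2, 244]), (107, [75, 2, 244]), (110, [70, 3, 245]), (113, [75, 2, 244]), (116, [75, 2, 244]), (119, [60, 1, 244]), (122, [75, 2, 244]), (125, [60, 2, 245]), (128, [60, 2, 245])]
```

Call:
{"name": "servo_tool", "arguments": {
  "slide": [
    [-0.026,-0.092,0],
    [-0.026,-0.092,0.1],
    [-0.026,-0.092,0.2],
    [-0.026,-0.092,0.3],
    [-0.026,-0.092,0.34],
    [-0.026,-0.092,0.34],
    [-0.026,-0.092,0.34]
  ],
  "twist": [
    [0,0,0.003],
    [0,0,0.003],
    [0,0,0.003],
    [0,0,0.003],
    [0,0,0.003],
    [0,0,0.003],
    [0,0,0.003]
  ],
  "gripper": [0.5,0.5,0.5,0.5,0.5,0.5,0.5]
}}

```text
time_s: 13.78
tool_pos: [0.5619, 0.0259, 0.087]
eef_rot: [-3.141, -0.002, -0.335]
contact_force: [0.4, 0.6, -3.4]
grip_width: 0.0631
grip_force: 67.3
```

```bash
python3 held.py | head -3; python3 - <<'E'
from h import *
s=robot.observe();p=s['tool_pos'][:2];y=s['eef_rot'][2];d=np.array([.560,.0295])-p
print(d, d@[np.cos(y),np.sin(y)]/.25, d@[np.sin(y),-np.cos(y)]/.25, np.degrees(y))
E
```

```text
[0.5619 0.0259 0.087 ] [-3.141e+00 -1.900e-03 -3.352e-01] 0.06310221906019114 67.28779301047325 [ 0.4  0.6 -3.4] [-0.16  0.25  0.07  1.84 -0.02  1.05 -1.98]
0.074 [[280.2, 90.7], [280.1, 91.6]]
0.076 [[280.2, 83.4], [280.1, 85.3]]
[-0.00191005  0.00337762] -0.011656606835122336 -0.010248373727733334 -19.19010041149559
```

Call:
{"name": "servo_tool", "arguments": {
  "slide": [
    [-0.012,-0.01,0],
    [-0.012,-0.01,0],
    [-0.012,-0.01,0]
  ],
  "twist": [
    [0,0,-0.003],
    [0,0,-0.003],
    [0,0,-0.003]
  ],
  "gripper": [0.5,0.5,0.5]
}}

```text
time_s: 14.2
tool_pos: [0.559, 0.0298, 0.0861]
eef_rot: [-3.142, -0.0, -0.329]
contact_force: [-0.2, 0.2, -2.6]
grip_width: 0.0632
grip_force: 67.3
```

```bash
cat > err.py <<'E'
from h import *
s=robot.observe();p=s['tool_pos'][:2];y=s['eef_rot'][2];d=np.array([.560,.0295])-p
print(s['tool_pos'],d, d@[np.cos(y),np.sin(y)]/.25, d@[np.sin(y),-np.cos(y)]/.25, np.degrees(y))
# visible tin far end edge below lid: scan image columns above lid edge for tin blue
w=cam('wrist');hsv=cv2.cvtColor(w['img'],cv2.COLOR_RGB2HSV)
a=np.radians(-18.9);ex=np.array([np.cos(a),np.sin(a),0]);ey=np.array([-ex[1],ex[0],0]);c=np.array([.560,.0295,.08])
print('tin corners px',proj(w,[c+.075*ex+.028*ey,c+.075*ex-.028*ey]).round(1).tolist())
for x in(230,255,305,330): print(x,[(y,hsv[y,x].tolist()) for y in range(60,100,2)])
for n in('scene','side'):
    f=cam(n);cv2.imwrite(f'pics/{n}8.png',f['img'][:,:,::-1])
E
python3 err.py
```

```text
[0.55900723 0.02982678 0.08606155] [ 0.00099277 -0.00032678] 0.004180376751811892 -4.803605097152117e-05 -18.877657089569134
tin corners px [[208.0, 86.8], [352.3, 86.8]]
230 [(60, [72, 153, 133]), (62, [72, 155, 132]), (64, [72, 151, 130]), (66, [72, 156, 131]), (68, [72, 156, 134]), (70, [72, 152, 131]), (72, [73, 152, 124]), (74, [73, 157, 120]), (76, [73, 159, 119]), (78, [73, 155, 120]), (80, [72, 152, 119]), (82, [72, 152, 116]), (84, [99, 182, 116]), (86, [106, 210, 176]), (88, [107, 213, 181]), (90, [107, 211, 180]), (92, [107, 211, 181]), (94, [107, 210, 180]), (96, [109, 106, 174]), (98, [18, 14, 218])]
255 [(60, [72, 154, 134]), (62, [72, 153, 133]), (64, [72, 154, 129]), (66, [72, 155, 123]), (68, [72, 155, 122]), (70, [71, 143, 100]), (72, [65, 75, 41]), (74, [20, 27, 28]), (76, [30, 26, 30]), (78, [30, 26, 29]), (80, [30, 26, 29]), (82, [120, 19, 27]), (84, [108, 193, 98]), (86, [107, 211, 172]), (88, [107, 211, 180]), (90, [107, 211, 180]), (92, [107, 211, 181]), (94, [107, 208, 179]), (96, [110, 94, 176]), (98, [22, 13, 221])]
305 [(60, [72, 154, 119]), (62, [72, 155, 120]), (64, [72, 152, 119]), (66, [72, 150, 121]), (68, [72, 155, 122]), (70, [71, 143, 98]), (72, [63, 59, 39]), (74, [15, 17, 30]), (76, [23, 33, 31]), (78, [15, 17, 30]), (80, [30, 26, 29]), (82, [105, 17, 30]), (84, [108, 184, 104]), (86, [107, 209, 179]), (88, [107, 213, 187]), (90, [106, 213, 187]), (92, [107, 212, 186]), (94, [107, 199, 183]), (96, [111, 53, 177]), (98, [22, 12, 230])]
330 [(60, [72, 154, 121]), (62, [73, 153, 120]), (64, [72, 154, 119]), (66, [72, 156, 119]), (68, [73, 156, 118]), (70, [72, 154, 116]), (72, [73, 156, 116]), (74, [73, 156, 116]), (76, [73, 155, 117]), (78, [72, 154, 116]), (80, [72, 153, 117]), (82, [73, 152, 116]), (84, [95, 172, 126]), (86, [106, 212, 182]), (88, [107, 213, 188]), (90, [107, 213, 188]), (92, [106, 214, 186]), (94, [107, 195, 184]), (96, [109, 39, 182]), (98, [21, 8, 234])]
```

Call:
{"name": "servo_tool", "arguments": {
  "slide": [
    [0.003,0,0.015],
    [0.003,0,0.03],
    [0.003,0,0.045],
    [0.003,0,0.06],
    [0.003,0,0.07],
    [0.003,0,0.078],
    [0.003,0,0.078]
  ],
  "twist": [
    [0,0,0],
    [0,0,0],
    [0,0,0],
    [0,0,0],
    [0,0,0],
    [0,0,0],
    [0,0,0]
  ],
  "gripper": [0.5,0.5,0.5,0.5,0.5,0.5,0.5]
}}

```text
time_s: 15.22
tool_pos: [0.5598, 0.0294, 0.0664]
eef_rot: [-3.142, -0.0, -0.33]
contact_force: [-0.5, 0.2, -2.8]
grip_width: 0.0629
grip_force: 67.4
```

Call:
{"name": "servo_tool", "arguments": {
  "slide": [
    [0,0,0.004],
    [0,0,0.008],
    [0,0,0.008]
  ],
  "twist": [
    [0,0,0],
    [0,0,0],
    [0,0,0]
  ],
  "gripper": [0.5,0.5,0.5]
}}

```text
time_s: 15.6
tool_pos: [0.5598, 0.0294, 0.0661]
eef_rot: [-3.141, -0.0, -0.33]
contact_force: [-4.7, 0.0, 8.1]
grip_width: 0.0635
grip_force: 68.8
```

Call:
{"name": "servo_tool", "arguments": {
  "slide": [
    [0,0,-0.004],
    [0,0,-0.004],
    [0,0,-0.004],
    [0,0,-0.004],
    [0,0,-0.1],
    [0,0,-0.25],
    [0,0,-0.4],
    [0,0,-0.5],
    [0,0,-0.5],
    [0,0,-0.5]
  ],
  "twist": [
    [0,0,0],
    [0,0,0],
    [0,0,0],
    [0,0,0],
    [0,0,0],
    [0,0,0],
    [0,0,0],
    [0,0,0],
    [0,0,0],
    [0,0,0]
  ],
  "gripper": [0.9,1,1,1,1,1,1,1,1,1]
}}

```text
time_s: 16.85
tool_pos: [0.559, 0.0294, 0.1882]
eef_rot: [3.141, 0.001, -0.33]
contact_force: [-0.1, 0.6, -0.8]
grip_width: 0.085
grip_force: 0.0
```

```bash
python3 - <<'E'
from h import *
s=robot.observe();print(s['tool_pos'].round(4),s['eef_rot'].round(4),s['contact_force'].round(1))
w=cam('wrist')
a=np.radians(-18.9);ex=np.array([np.cos(a),np.sin(a),0]);ey=np.array([-ex[1],ex[0],0])
c=np.array([.560,.0295,0])
# expected points on seated lids
for n,x,y,z in(('plate far',.074,0,.102),('inner far',.076,0,.098),('plate L',.04,.03,.102),('plate R',.04,-.03,.102),('knob',0,0,.132),('innerL',.04,.032,.098),('innerR',.04,-.032,.098)): print(n,proj(w,[c+x*ex+y*ey+[0,0,z]]).round(1))
hsv=cv2.cvtColor(w['img'],cv2.COLOR_RGB2HSV);wm=((hsv[...,1]<70)&(hsv[...,2]>130)).astype(np.uint8);bl=mask(w,(98,100,60),(125,255,255))
for y in range(70,330,15):
    x=np.flatnonzero(wm[y,150:410])+150;xb=np.flatnonzero(bl[y,150:410])+150
    f=lambda x:[(int(q[0]),int(q[-1])) for q in np.split(x,np.flatnonzero(np.diff(x)>1)+1) if len(q)>1]
    print(y,'W',f(x),'B',f(xb))
imgs=[w['img']]+[cam(n)['img'] for n in('side','scene')]
S=cv2.resize(imgs[1][170:260,250:350],(390,300),interpolation=2);C=cv2.resize(imgs[2][160:260,210:310],(390,300),interpolation=2)
cv2.imwrite('pics/m9.png',np.vstack([cv2.resize(imgs[0][40:400,130:430],(390,300)),])[:,:,::-1])
cv2.imwrite('pics/m10.png',np.vstack([np.hstack([S,C]),np.hstack([cv2.resize(imgs[0][40:400,80:480],(390,300)),np.zeros_like(S)])])[:,:,::-1])
E
```

```text
[0.559  0.0294 0.1882] [ 3.1409e+00  1.3000e-03 -3.2990e-01] [-0.1  0.6 -0.8]
plate far [[279.2  92.2]]
inner far [[279.2  88.8]]
plate L [[231.3 149.2]]
plate R [[327.2 149.1]]
knob [[279.3 225.6]]
innerL [[229.  148.3]]
innerR [[329.6 148.3]]
70 W [(277, 279)] B []
85 W [(373, 381)] B []
100 W [(227, 326), (332, 338)] B [(327, 331)]
115 W [(227, 269), (284, 326)] B [(327, 330)]
130 W [(228, 253), (301, 325)] B [(326, 330)]
145 W [(229, 251), (303, 325)] B [(326, 329)]
160 W [(230, 260), (293, 324)] B [(326, 328)]
175 W [(231, 324)] B [(325, 328)]
190 W [(232, 267), (288, 323)] B [(325, 327)]
205 W [(233, 266), (288, 322)] B [(324, 326)]
220 W [(233, 266), (288, 322), (377, 385)] B [(323, 326)]
235 W [(233, 267), (287, 322), (329, 338)] B [(323, 325)]
250 W [(234, 268), (287, 322), (335, 337)] B [(323, 325)]
265 W [(234, 258), (298, 321), (340, 342)] B [(323, 324)]
280 W [(235, 255), (301, 321), (345, 346)] B [(322, 324)]
295 W [(236, 267), (289, 321), (350, 351)] B [(322, 323)]
310 W [(237, 320), (354, 356)] B []
325 W [(249, 253), (359, 361)] B []
```

View pics/m10.png

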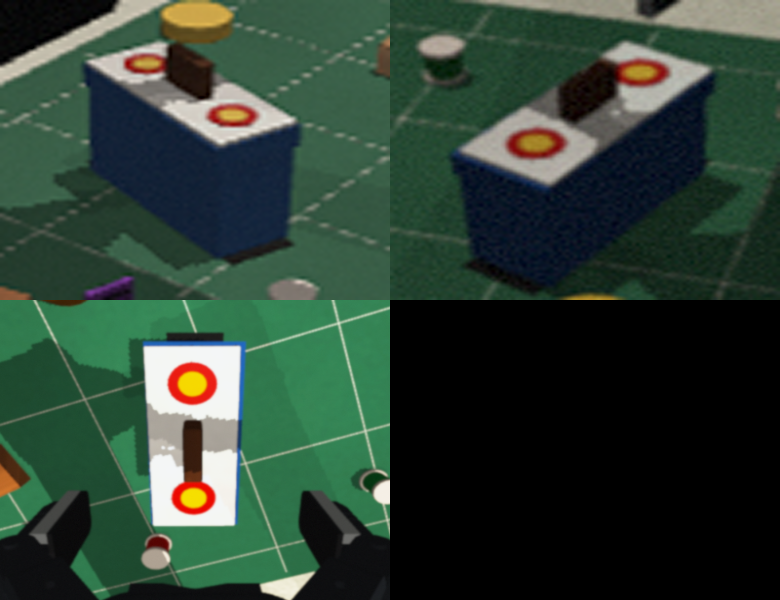

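Call:
{"name": "servo_tool", "arguments": {
  "slide": [
    [0.004,-0.006,0],
    [0.004,-0.006,0.05],
    [0.004,-0.006,0.12],
    [0.004,-0.006,0.2],
    [0.004,-0.006,0.26],
    [0.004,-0.006,0.28],
    [0.004,-0.006,0.28]
  ],
  "twist": [
    [0,0,0],
    [0,0,0],
    [0,0,0],
    [0,0,0],
    [0,0,0],
    [0,0,0],
    [0,0,0]
  ],
  "gripper": [0.45,0.45,0.45,0.45,0.45,0.45,0.45],
  "force": 30
}}

```text
time_s: 17.88
tool_pos: [0.561, 0.0305, 0.119]
eef_rot: [3.141, 0.0, -0.33]
contact_force: [0.3, 0.2, 0.2]
grip_width: 0.0384
grip_force: 0.0
```

```bash
python3 - <<'E'
from h import *
s=robot.observe();print(s['tool_pos'].round(4),s['eef_rot'].round(4),s['grip_width'])
w=cam('wrist');hsv=cv2.cvtColor(w['img'],cv2.COLOR_RGB2HSV);g=hsv[...,2]
t=s['tool_pos'];Rt=rot(s['eef_rot'])
for tx in(-.02,-.01,0,.01,.02):
    q=proj(w,[t+Rt@np.array([tx,0,0])*1+[0,0,.132-t[2]]])[0];y=int(round(q[1]))
    r=hsv[y]; print(tx,q.round(1),[(x,int(r[x,2])) for x in range(255,306,3)])
E
```

```text
[0.561  0.0305 0.119 ] [ 3.1413e+00  3.0000e-04 -3.2990e-01] 0.038361075852952856
-0.02 [280.2 330. ] [(255, 226), (258, 231), (261, 231), (264, 230), (267, 203), (270, 70), (273, 88), (276, 95), (279, 97), (282, 97), (285, 97), (288, 100), (291, 99), (294, 172), (297, 227), (300, 217), (303, 217)]
-0.01 [280.2 308.7] [(255, 245), (258, 244), (261, 244), (264, 243), (267, 109), (270, 48), (273, 51), (276, 52), (279, 54), (282, 52), (285, 53), (288, 54), (291, 55), (294, 79), (297, 241), (300, 243), (303, 243)]
0 [280.2 286.7] [(255, 184), (258, 184), (261, 180), (264, 173), (267, 59), (270, 49), (273, 51), (276, 52), (279, 53), (282, 53), (285, 52), (288, 55), (291, 54), (294, 69), (297, 241), (300, 243), (303, 243)]
0.01 [280.2 263.7] [(255, 166), (258, 166), (261, 166), (264, 155), (267, 49), (270, 50), (273, 51), (276, 52), (279, 52), (282, 53), (285, 54), (288, 55), (291, 54), (294, 52), (297, 159), (300, 162), (303, 163)]
0.02 [280.2 239.8] [(255, 163), (258, 165), (261, 164), (264, 164), (267, 51), (270, 34), (273, 35), (276, 33), (279, 33), (282, 32), (285, 33), (288, 32), (291, 33), (294, 70), (297, 165), (300, 165), (303, 166)]
```

Call:
{"name": "servo_tool", "arguments": {
  "slide": [
    [0,0,0.02],
    [0,0,0.04],
    [0,0,0.046],
    [0,0,0.046],
    [0,0,0.046],
    [0,0,0.046],
    [0,0,0.046],
    [0,0,0.046]
  ],
  "twist": [
    [0,0,0],
    [0,0,0],
    [0,0,0],
    [0,0,0],
    [0,0,0],
    [0,0,0],
    [0,0,0],
    [0,0,0]
  ],
  "gripper": [0.45,0.45,0.45,0.05,0.05,0.05,0.05,0.05],
  "force": 40
}}

```text
time_s: 18.92
tool_pos: [0.5612, 0.0305, 0.108]
eef_rot: [-3.142, -0.0, -0.33]
contact_force: [0.3, -1.2, 1.3]
grip_width: 0.0112
grip_force: 41.2
```

Call:
{"name": "servo_tool", "arguments": {
  "slide": [
    [0,0,-0.01],
    [0,0,-0.02],
    [0,0,-0.035],
    [0,0,-0.06],
    [0,0,-0.1],
    [0,0,-0.16],
    [0,0,-0.23],
    [0,0,-0.3],
    [0,0,-0.36],
    [0,0,-0.4],
    [0,0,-0.4],
    [0,0,-0.4]
  ],
  "twist": [
    [0,0,0],
    [0,0,0],
    [0,0,0],
    [0,0,0],
    [0,0,0],
    [0,0,0],
    [0,0,0],
    [0,0,0],
    [0,0,0],
    [0,0,0],
    [0,0,0],
    [0,0,0]
  ],
  "gripper": [0.05,0.05,0.05,0.05,0.05,0.05,0.05,0.05,0.05,0.05,0.05,0.05]
}}

```text
time_s: 20.42
tool_pos: [0.5607, 0.0305, 0.2072]
eef_rot: [3.141, 0.001, -0.33]
contact_force: [0.2, -0.5, -1.3]
grip_width: 0.0112
grip_force: 40.9
```

Call:
{"name": "servo_tool", "arguments": {
  "slide": [
    [0,0,0],
    [0,0,0],
    [0,0,0]
  ],
  "twist": [
    [0,0,0],
    [0,0,0],
    [0,0,0]
  ],
  "gripper": [0.05,0.05,0.05]
}}

```text
time_s: 20.8
tool_pos: [0.561, 0.0305, 0.2076]
eef_rot: [3.141, 0.0, -0.33]
contact_force: [0.6, 0.4, -1.3]
grip_width: 0.0113
grip_force: 40.9
```

```bash
python3 - <<'E'
from h import *
s=robot.observe();print(s['tool_pos'].round(4),s['eef_rot'].round(4),s['grip_width'],s['grip_force'],s['contact_force'].round(2))
a=np.radians(-18.9);ex=np.array([np.cos(a),np.sin(a),0]);ey=np.array([-ex[1],ex[0],0]);c=np.array([.560,.0295,0])
for n in('side','scene'):
    f=cam(n);cv2.imwrite(f'pics/{n}11.png',f['img'][:,:,::-1]);hsv=cv2.cvtColor(f['img'],cv2.COLOR_RGB2HSV)
    # scan vertical columns through lid & tin at points along x
    for x in(-.05,0,.05):
        sgn=1 if n=='side' else (1 if x else 1)
        q=proj(f,[c+x*ex+[0,0,z] for z in(.202,.098,.08,0)]).round(0).astype(int)
        col=q[1,0];seq=[]
        for y in range(q[0,1]-20,q[3,1]+15,3):
            h,S,v=hsv[y,col];k='W' if S<70 and v>100 else 'B' if 98<=h<=125 and S>80 else 'G' if 55<h<95 and S>80 else 'k' if v<60 else 'r' if h<12 or h>170 else 'y' if h<35 else '?'
            seq.append(k)
        print(n,x,'px',q.tolist(),q[0,1]-20,''.join(seq))
E
```

```text
[0.561  0.0305 0.2076] [ 3.1414e+00  3.0000e-04 -3.2990e-01] 0.011283414933965867 40.93027889728546 [ 0.59  0.41 -1.28]
side -0.05 px [[311, 167], [309, 206], [309, 212], [308, 240]] 147 yyyWWWryWW??GGGGBByyyrBBBBBBBBBBBBGG
side 0 px [[298, 159], [297, 197], [297, 204], [297, 230]] 139 kkkyyyykWWWyyyyGBBWrWGyBBBBBBBBBBBGG
side 0.05 px [[287, 152], [286, 189], [286, 196], [286, 222]] 132 kkkkrrryWWyyWWWGGGB?WrrBBBBBBBBBBBG
scene -0.05 px [[274, 145], [274, 185], [274, 192], [275, 219]] 125 kkkk?WyyrWWWWWWGGBB?WWWyyBBBBBBBBBBBG
scene 0 px [[259, 156], [261, 197], [261, 204], [262, 231]] 136 kkkkkkk?yyryGGGBBBWWWWG?rBBBBBBBBBBBB
scene 0.05 px [[242, 169], [246, 210], [246, 217], [248, 244]] 149 WWyWWryrWWWGGGGBBByrWWyyBBBBBBBBBBBBG
```

```bash
python3 - <<'E'
from h import *
a=np.radians(-18.9);ex=np.array([np.cos(a),np.sin(a),0]);ey=np.array([-ex[1],ex[0],0]);c=np.array([.560,.0295,.098])
for n in('side','scene'):
    f=cam(n);b=mask(f,(98,80,20),(125,255,255))
    P=[c+x*ex+y*ey for x,y in((-.076,-.032),(-.076,.032),(.076,-.032),(.076,.032))]
    print(n,'exp',proj(f,P).round(1).tolist())
    b[:,:200]=0;b[:,340:]=0;b[260:]=0;b[:150]=0
    k=max(blobs(b,100),key=lambda q:q.sum());ys,xs=np.nonzero(k)
    print('left',xs.min(),ys[xs==xs.min()].min(),'right',xs.max(),ys[xs==xs.max()].min(),'top',ys.min(),xs[ys==ys.min()].mean())
s=robot.observe();print(s['tool_pos'],np.abs(s['qvel']).max())
E
```

```text
side exp [[326.4, 206.9], [304.7, 214.3], [290.9, 182.3], [270.3, 188.5]]
left 272 189 right 326 207 top 183 290.5
scene exp [[269.5, 174.4], [293.2, 184.3], [225.4, 211.4], [250.3, 223.7]]
left 226 211 right 292 184 top 175 270.0
[0.56106776 0.03055453 0.20781478] 0.0015619738558424784
```

The inner lid's rim corners match the seated position within about a pixel in both views. The outer lid is held about 10 cm up, and the arm is still.

```bash
python3 -c "
from station import robot
print(robot.job_done())"
```

```text
the job is handed in; nothing more can be done
None
```

The job is handed in: the creaser is home in the slot and released, the inner lid is seated on the tin, and the outer lid is held level about 10 cm above where it lay (about 21 s of the 72 s used).

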